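Hang the scoop holder back on its lipped rail

ROBOT

A 7-joint arm with a two-finger parallel gripper is mounted at the origin on the work surface. World frame = base frame: x ahead of the robot, y to its left, z up, the work surface at z = 0. Lengths are in m, angles in rad, forces in N, time in s.
With the tool pointing down it reaches from about 0.4 to 0.85 m from the base axis. Payload 10.4 kg.
Tool frame: the origin (TCP) lies at the very end of the fingers, on their centre line; the grasp point (between the pads) lies 19 mm behind it; z points along the fingers, y is the direction in which the jaws open and shut (so a half turn about z gives the same grasp; the last joint's range is limited). The gripper opens to 87 mm and grips with 3 to 60 N. Pads are 19 mm wide; open, the fingers measure 117 mm over their backs; the gripper's body (75 mm by 190 mm) begins 51 mm behind the grasp point.
Start: joints at [-1.262, 0.332, -0.065, 1.46, 0.022, 1.35, -0.088], TCP at [0.204, 0.591, 0.223] pointing down, gripper open.
Joint ranges: [-2.6, 2.6], [-0.5, 2.12], [-1.47, 1.34], [0.16, 2.42], [-1.27, 4.41], [0.06, 2.06], [-2.6, 2.6]. Speed limits (rad/s): [2.22, 2.22, 2.79, 2.79, 3.14, 3.14, 3.14].

INTERFACE

Orientations are given as a unit quaternion [x, y, z, w].
In Python, from bench import read_state, imaging, r gives the robot as it stands. The module is installed in compiled form; this text tells all that it offers.
- The arm moves only by the tool move_arm, never from a script. Its argument "series" is a list of rows, each a list of 4 numbers: the shift along the tool's x, y, z in m, then the turn about the tool's z in rad. In form: [[x, y, z, roll], ...]. A call has 1 to 20 rows; each row is the pose to reach, as a shift and turn from the pose commanded when the call began, along the tool's axes at that moment; what a row does not reach only later rows make up. A row lasts 1/10 s, in which the tool goes at most 50 mm and 8.59 degrees, less where a joint would pass 70% of its speed; a pose out of reach is approached as far as the arm can. A call with a gripper value outside its range is refused whole. "claw" is the gripper's target within -1 to 1 (fully open at 1, half-way at 0, shut at -1), set as the call begins (left out, the last holds). The fingers move at their own pace and stop on an object; "newtons" is the grip in N (left out, the last holds). Time passes only in rows, so rows that repeat a pose let the fingers close. It gives the time, the measured TCP pose, the force and the opening at its end, in the units of the state.
- read_state(): the state, without advancing time (a new reading comes with each control period).
- imaging.camera(name): name is "scene" or "top" or "wrist"; returns (picture, depth): 400x640x3 uint8, red, green, blue; 400x640 float32, m along the optical axis (not along the pixel's ray), 0 where there is no reading.
- imaging.get_calibration(name): a dict with "camera_matrix" (3x3 intrinsics, pixels), "k1" (the pictures are not rectified: a ray, as slopes to the right and down, at radius r is drawn at 1 + k1 r^2 times it, then the intrinsics apply), "R" (3x3) and "t" (3): a world point X has camera coordinates R X + t. Camera axes: x right, y down, z forward; pixel columns grow to the right and rows downward; lengths in m; the calibration is good to about 2 mm. A picture is of the moment at which its call begins: read the wrist's pose just before it. get_calibration takes no time and is no camera call; for the wrist camera it gives the pose at the moment of the call.
- r.close_job(): hands the job in, once; it reports no verdict.
The state is a dict: "time": time; "joint_positions": joint angles; "joint_vel": joint speeds; "joint_torque": joint torques, N m; "ee_pos": TCP position; "eef_rot": TCP orientation; "ft_force": force on the tool from outside, world axes, zero at the start; "torque": the same for the moment, N m; "width": finger opening in m.
Only numpy, scipy, OpenCV 4.12 (cv2) and the standard library are available. Lean on these libraries where they do the work, as an engineer would, in place of code of your own. Each camera call takes 0.05 s, during which the arm holds its last target.

TASK

Hang the scoop holder that has a hook on its back onto the lipped rail, close to the middle of the rail: lift its hook over the rail's front lip and lower it until the hook is fully seated behind the lip, then let go. Set it down rather than dropping it, and leave the plain holder without a hook standing where it is.

Things in the scene. Friction and masses are not known exactly. Their poses are not given: they have to be found in the camera images.
- holder: Holder to hang: open steel cup 64 x 64 x 100 mm high, about 0.2 kg, upright on the counter. Origin: centre of underside; z up, x to its back (hook side). Flat rear wall at x=+32. On the rear rim an upright black grip tab: 12 thick (x), 50 wide (y), z=100 to 154, centred at x=+26, y=0; pinch it across its thickness, fingertips above z=108 (the hook's bridge, behind it, tops out at 106).
- hook (a point): Holder's hook, 40 mm wide, behind its rear wall: bridge, leg going down, toe flared back. Point: mid-gap at the bridge's underside (x=+43, y=0, z=+100 from the holder's origin; same axes). Gap rear wall to leg 22, widening to 38 at the toe, whose end is 32 below the point; hook ends 42 behind the wall. Seated, this point is at the top of the lip.
- rail_lip (a point): Middle of the lip's top edge, 165 mm above the counter. Fixed aluminium rail 300 long (y); x to its back, z up. Lip 8 thick, point at mid-thickness; behind it an open channel 58 wide, 44 deep, with a back wall 16 lower than the lip. The cup hangs in front (-x), its x along the rail's x, rear wall close to the lip and a rest bar 78 to 100 lower, flush with the lip's front.
- plain_holder: The other scoop holder, to be left alone: the same cup and black grip tab, but no hook behind its rear wall. Origin: centre of its underside, x to its back (tab side), z up.
There are look-alikes about, which are no part of the job. Leave any purple or red look-alike of the holder alone.

How it is judged:
By the outcome, as a careful person would: the job done as asked, in the order asked, and still so for the second after the job is handed in, with the robot touching nothing.
It also fails if it takes over 40 s, if anything falls off the work surface, if the arm or the gripper's body presses on something with over 40 N, if the wrist force passes 120 N, or if a joint passes its speed limit or range.

## Working session

There is one attempt and no reset: what is moved stays moved. The work goes in short steps, Python scripts to look and compute and a tool call to move; the robot and the scene stay as the last step left them, time stands still between calls to the robot, and variables do not carry over. Pictures are saved under pics/ and viewed, and the job is handed in when it is done.

Besides the shell and the picture viewer there is one more tool, called after ">>>" by a JSON object that holds its "fn" and its "kwargs", one argument or row to a line. move_arm: Moves the arm, as the interface text tells. Its arguments: {"type":"object","properties":{"series":{"type":"array","items":{"type":"array","items":{"type":"number"}}},"claw":{"type":"number"},"newtons":{"type":"number"}},"required":["series"]}

```bash
mkdir -p pics
cat > h.py <<'E'
import numpy as np, cv2
from bench import read_state, imaging, r
def grab(n):
    c=imaging.get_calibration(n); p,d=imaging.camera(n)
    np.savez(f'{n}.npz',p=p,d=d,K=c['camera_matrix'],k1=c['k1'],R=c['R'],t=c['t']); return p,d,c
def cloud(n):
    z=np.load(f'{n}.npz'); d=z['d'];K=z['K'];k1=float(z['k1'])
    h,w=d.shape; u,v=np.meshgrid(np.arange(w),np.arange(h))
    pts=np.stack([u,v],-1).reshape(-1,1,2).astype(np.float64)
    n_=cv2.undistortPoints(pts,K,np.array([k1,0,0,0,0.])).reshape(h,w,2)
    C=np.dstack([n_*d[...,None],d]); X=(C-z['t'].reshape(3))@z['R']
    X[d==0]=np.nan
    return X,z['p']
E
python3 - <<'E'
from h import *
s=read_state(); print({k:np.round(v,3) for k,v in s.items()})
for n in ['scene','top','wrist']:
    p,d,c=grab(n); cv2.imwrite(f'pics/{n}1.png',p[...,::-1]); print(n,c)
E
```

```text
{'time': np.float64(0.0), 'joint_positions': array([-1.262,  0.333, -0.065,  1.461,  0.022,  1.35 , -0.089]), 'joint_vel': array([-0.001,  0.   ,  0.001, -0.001, -0.001, -0.002, -0.   ]), 'joint_torque': array([ 1.0000e-03, -6.2326e+01,  2.5000e-02, -3.8988e+01, -6.1000e-02,
        4.0000e-02,  0.0000e+00]), 'ee_pos': array([0.203, 0.591, 0.222]), 'eef_rot': array([ 0.165,  0.986, -0.001, -0.   ]), 'ft_force': array([-0.022,  0.762, -1.083]), 'torque': array([ 0.026,  0.002, -0.042]), 'width': np.float64(0.087)}
scene {'camera_matrix': array([[395.41890845,   0.        , 316.19645314],
       [  0.        , 395.41890845, 195.64003052],
       [  0.        ,   0.        ,   1.        ]]), 'k1': -0.054129262808703796, 'R': array([[ 0.70196726,  0.71216914, -0.00755462],
       [ 0.40341507, -0.40633298, -0.81984742],
       [-0.58693973,  0.5724584 , -0.57253221]]), 't': array([-0.30085433, -0.12431246,  1.33731104])}
top {'camera_matrix': array([[423.93501751,   0.        , 319.68880575],
       [  0.        , 423.93501751, 195.48333949],
       [  0.        ,   0.        ,   1.        ]]), 'k1': 0.03523406737071127, 'R': array([[-2.72064774e-02, -9.99615115e-01, -5.42488055e-03],
       [-9.85583693e-01,  2.77303493e-02, -1.66900602e-01],
       [ 1.66986798e-01,  8.05896353e-04, -9.85958802e-01]]), 't': array([-0.06654059,  0.51744678,  1.25587149])}
wrist {'camera_matrix': array([[280.50568672,   0.        , 317.09947956],
       [  0.        , 280.50568672, 202.42218375],
       [  0.        ,   0.        ,   1.        ]]), 'k1': -0.032428152612685945, 'R': array([[ 3.25184386e-01,  9.45650360e-01, -7.14992104e-04],
       [ 9.17247746e-01, -3.15233376e-01,  2.43484067e-01],
       [ 2.30025406e-01, -7.98330416e-02, -9.69904633e-01]]), 't': array([-0.6248075 , -0.02977814,  0.38870255])}
```

View pics/scene1.png

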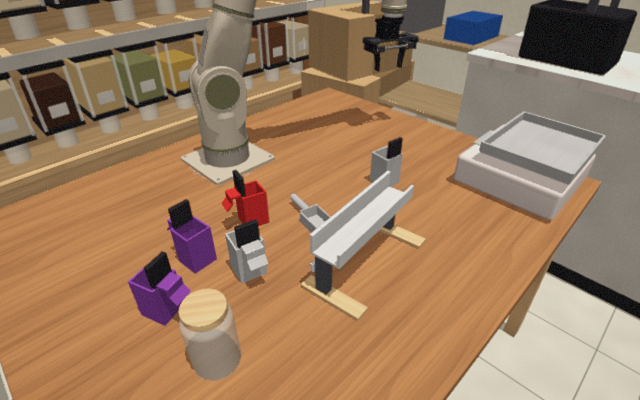

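View pics/top1.png

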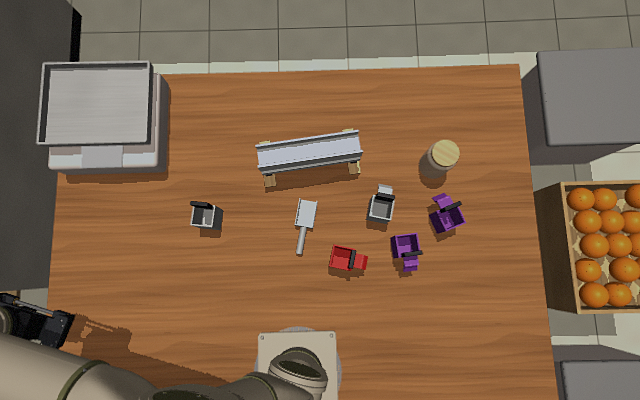

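View pics/wrist1.png

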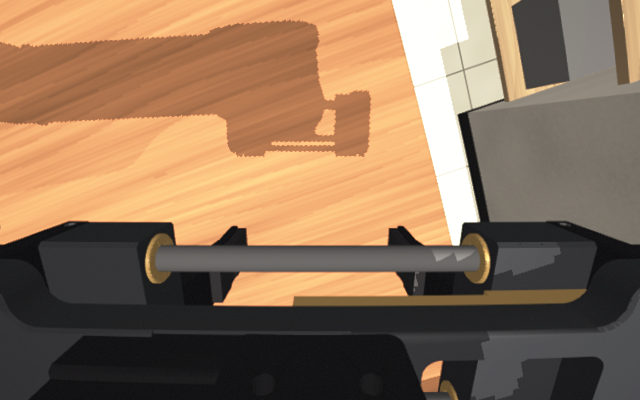

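The top view shows two steel cups: one at (381,207) with a grey hook plate behind its tab at (386,190), and one at (206,216) with a tab only. The others are red at (348,258) and purple at (446,215) and (406,250). The first steel cup fits the description, so I'll confirm it in a crop and measure.

Run:
```python
from h import *
X,p=cloud('top'); a=cv2.resize(p[170:240,340:420],None,fx=5,fy=5); b=cv2.resize(p[170:240,170:250],None,fx=5,fy=5)
Xs,q=cloud('scene'); c=cv2.resize(q[210:290,215:295],None,fx=5,fy=5,interpolation=2)[:350]
cv2.imwrite('pics/crop.png',cv2.resize(np.hstack([a,b]),None,fx=1,fy=1)[...,::-1]);cv2.imwrite('pics/crop2.png',cv2.resize(q[150:310,210:430],None,fx=3.5,fy=3.5)[...,::-1])
def reg(X,p,u0,u1,v0,v1,zl,zh,dark=None):
    S=X[v0:v1,u0:u1].reshape(-1,3); P=p[v0:v1,u0:u1].reshape(-1,3).max(1)
    m=(S[:,2]>zl)&(S[:,2]<zh)
    if dark is not None: m&= (P<60)==dark
    return S[m]
def rect(S):
    (c,wh,an)=cv2.minAreaRect((S[:,:2]*1000).astype(np.float32)); return np.round(c,1),np.round(wh,1),round(an,1),len(S)
# rail lip
for n,(XX,pp,box) in {'top':(X,p,(245,375,120,195)),'scene':(Xs,q,(290,430,160,280))}.items():
    S=reg(XX,pp,*box,0.08,0.25); print(n,'rail zmax',np.percentile(S[:,2],[50,90,99,100]))
    for lo,hi in [(.156,.175),(.14,.156),(.11,.13)]:
        T=S[(S[:,2]>lo)&(S[:,2]<hi)]
        if len(T)>5: print(lo,rect(T),np.median(T[:,2]))
for n,(XX,pp,box) in {'top':(X,p,(360,405,175,230)),'scene':(Xs,q,(220,275,215,290))}.items():
    for lo,hi in [(.145,.17),(.11,.17),(.09,.109),(.06,.109)]:
        S=reg(XX,pp,*box,lo,hi)
        if len(S)>5: print(n,lo,hi,rect(S),S.mean(0).round(4))
S=reg(X,p,185,230,195,235,.145,.17); print('plain tab',rect(S))
```

```text
top rail zmax [0.12326598 0.16141096 0.16827774 0.17284058]
0.156 (array([629.5, -52.2]), array([ 65.9, 299.3]), 7.0, 369) 0.1650695062291231
0.14 (array([634. , -51.7]), array([ 74.6, 299.4]), 7.2, 463) 0.14870710857732322
0.11 (array([631.3, -52.1]), array([ 69.4, 299.6]), 7.1, 1759) 0.1218839372710247
scene rail zmax [0.12425294 0.15856165 0.16586671 0.16747258]
0.156 (array([605.1, -54.4]), array([ 10.8, 302.6]), 6.8, 531) 0.16363103272851343
0.14 (array([640.1, -51.6]), array([ 72.3, 303.1]), 5.9, 938) 0.14797748332860025
0.11 (array([638.3, -51.2]), array([ 72.3, 302. ]), 6.6, 2333) 0.12107897029653791
top 0.145 0.17 (array([ 491.1, -264.8]), array([48.5, 12.5]), 76.3, 87) [ 0.4911 -0.2648  0.1539]
top 0.11 0.17 (array([ 503.7, -267.3]), array([48.9, 37.9]), 77.9, 138) [ 0.4917 -0.264   0.1431]
top 0.09 0.109 (array([ 479.5, -262.2]), array([63.9, 91.3]), 76.8, 182) [ 0.4782 -0.2613  0.1025]
top 0.06 0.109 (array([ 486.8, -263.9]), array([ 64. , 107.5]), 76.6, 294) [ 0.4784 -0.2613  0.0926]
scene 0.145 0.17 (array([ 495.1, -265.9]), array([50.8, 13.3]), 78.7, 160) [ 0.4965 -0.267   0.1516]
scene 0.11 0.17 (array([ 495.3, -265.8]), array([50.9, 14.1]), 75.9, 482) [ 0.4981 -0.2679  0.1357]
scene 0.09 0.109 (array([ 480.8, -262.5]), array([64.7, 96.6]), 77.5, 468) [ 0.5005 -0.2734  0.1012]
scene 0.06 0.109 (array([ 487.9, -264.1]), array([ 65., 111.]), 77.0, 925) [ 0.5016 -0.2763  0.0895]
plain tab (array([484.2, 257.4]), array([49.8, 12.2]), 82.7, 85)
```

View pics/crop.png

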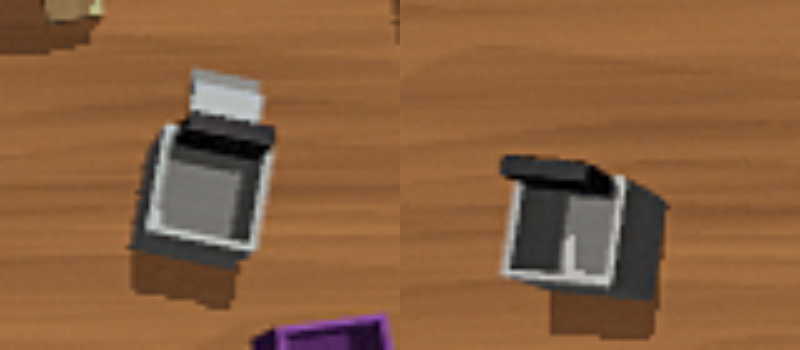

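View pics/crop2.png

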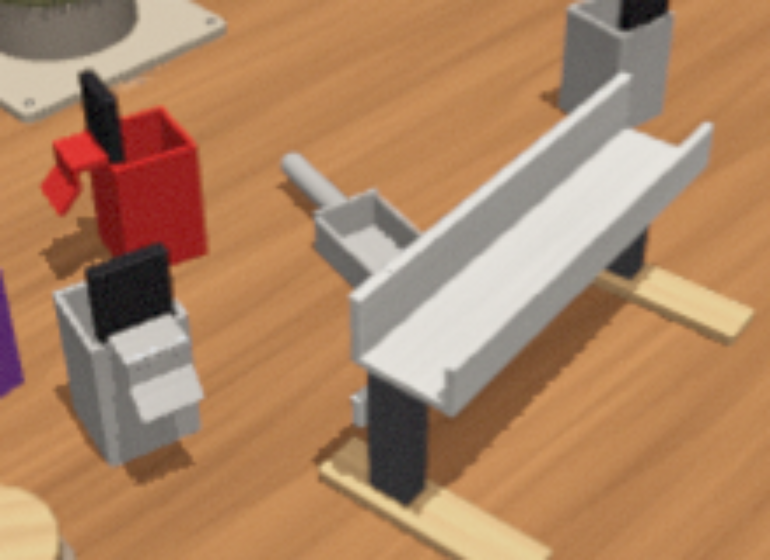

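The crops confirm it: the steel cup at top (381,207), scene (246,250), carries the hook bridge and flared toe. The other steel cup, at top (206,216), has a bare rear wall. The rail's tall wall (the lip) faces the robot. Next I'll fit the lip more closely and plan the moves.

```bash
cat >> h.py <<'E'
from scipy.spatial.transform import Rotation as Ro
def rel(targets, yaws=None, base=None):
    """targets world TCP, yaw = angle of tool y in world deg; returns rows in tool axes"""
    s=read_state(); R=Ro.from_quat(s['eef_rot']).as_matrix(); y0=np.degrees(np.arctan2(R[1,1],R[0,1]))
    for t,y in zip(targets,yaws):
        d=R.T@(np.array(t)-s['ee_pos']); print(np.round(d,4), 'roll',round(-np.radians((y-y0+180)%360-180),4))
    return s
E
python3 - <<'E'
from h import *
for n,(u0,u1,v0,v1) in {'top':(245,375,120,195),'scene':(290,430,160,280)}.items():
    X,p=cloud(n); S=X[v0:v1,u0:u1].reshape(-1,3); S=S[S[:,2]>.1]
    for yaw in [6.8]:
        c,s=np.cos(np.radians(yaw)),np.sin(np.radians(yaw))
        a=S[:,0]*c+S[:,1]*s; b=-S[:,0]*s+S[:,1]*c
        print(n,'b range',b.min(),b.max(),np.percentile(b,[.5,99.5]))
        T=(S[:,2]>.161)&(S[:,2]<.175)&(a<.63)
        h,e=np.histogram(a[T],np.arange(.57,.64,.002)); print([(round(x,3),k) for x,k in zip(e,h) if k])
        # slope of lip
        f=np.polyfit(b[T],a[T],1); print('slope deg',np.degrees(np.arctan(-f[0])) , 'a mid',np.median(a[T]), a[T].mean(), 'z',np.median(S[T,2]))
        B=(S[:,2]>.14)&(a>.63); print('back',np.percentile(a[B],[1,50,99]), np.median(S[B,2]))
rel([[.42,.2,.26],[.492,-.265,.22],[.492,-.265,.115]],[20,-13,-13])
E
```

```text
top b range -0.2761341599481895 0.023490058899658647 [-0.27455145  0.02177644]
[(np.float64(0.584), np.int64(1)), (np.float64(0.586), np.int64(69)), (np.float64(0.588), np.int64(71)), (np.float64(0.59), np.int64(72)), (np.float64(0.592), np.int64(72)), (np.float64(0.594), np.int64(33))]
slope deg 0.25783894999457624 a mid 0.5904471795145185 0.5905563955513836 z 0.16543534822088174
back [0.65133392 0.65462686 0.65984937] 0.1487029173128932
scene b range -0.27805351565313935 0.16778320405594355 [-0.27684201  0.02119698]
[(np.float64(0.588), np.int64(11)), (np.float64(0.59), np.int64(50)), (np.float64(0.592), np.int64(72)), (np.float64(0.594), np.int64(85)), (np.float64(0.596), np.int64(131)), (np.float64(0.598), np.int64(41))]
slope deg 0.24703059689791154 a mid 0.5955130813943175 0.5950364959901081 z 0.1644198305740771
back [0.65398123 0.66046343 0.66318125] 0.14794590785713632
[-0.332  -0.2989 -0.0378] roll 0.89
[-0.5515 -0.715   0.0027] roll 1.466
[-0.5515 -0.7149  0.1077] roll 1.466
```

>>> {"fn": "move_arm", "kwargs": {
  "series": [
    [-0.03, -0.025, -0.03, 0.06],
    [-0.06, -0.05, -0.035, 0.15],
    [-0.09, -0.08, -0.038, 0.24],
    [-0.12, -0.11, -0.038, 0.33],
    [-0.15, -0.135, -0.038, 0.42],
    [-0.18, -0.165, -0.038, 0.5],
    [-0.21, -0.19, -0.038, 0.58],
    [-0.24, -0.22, -0.038, 0.66],
    [-0.27, -0.245, -0.038, 0.74],
    [-0.3, -0.27, -0.038, 0.82],
    [-0.33, -0.3, -0.038, 0.89],
    [-0.35, -0.335, -0.038, 0.95],
    [-0.37, -0.37, -0.038, 1.02],
    [-0.39, -0.405, -0.038, 1.08],
    [-0.41, -0.44, -0.038, 1.14],
    [-0.43, -0.475, -0.038, 1.2],
    [-0.45, -0.51, -0.038, 1.26],
    [-0.465, -0.54, -0.038, 1.32],
    [-0.48, -0.57, -0.038, 1.36],
    [-0.49, -0.59, -0.038, 1.4]
  ],
  "claw": 0.2,
  "newtons": 30
}}

```text
time: 2.15
ee_pos: [0.4744, -0.1291, 0.2606]
eef_rot: [0.763, 0.646, 0.0, 0.0]
ft_force: [0.4, 0.8, -0.0]
width: 0.0521
```

```bash
python3 -c "
from h import *
s=rel([[.4923,-.2652,.2],[.4923,-.2652,.116]],[-13.2]*2)
print(s['ee_pos'],s['width'],s['joint_positions'])"
```

```text
[-0.1313  0.04    0.0606] roll 0.0654
[-0.1313  0.04    0.1446] roll 0.0654
[ 0.47437269 -0.12908744  0.260561  ] 0.05205890562525251 [-0.51836904 -0.01533655  0.69421688  1.77577416  0.0101568   1.37740056
  0.00886765]
```

>>> {"fn": "move_arm", "kwargs": {
  "series": [
    [-0.03, 0.01, 0.01, 0.02],
    [-0.06, 0.02, 0.02, 0.04],
    [-0.09, 0.03, 0.04, 0.065],
    [-0.11, 0.036, 0.05, 0.065],
    [-0.125, 0.039, 0.06, 0.065],
    [-0.131, 0.04, 0.06, 0.065],
    [-0.131, 0.04, 0.06, 0.065]
  ]
}}

```text
time: 2.85
ee_pos: [0.4928, -0.2628, 0.2006]
eef_rot: [0.783, 0.622, -0.0, -0.0]
ft_force: [-1.4, 0.8, -0.2]
width: 0.0519
```

Run:
```python
from h import *
s=rel([[.4923,-.2652,.2],[.4923,-.2652,.116]],[-13.2]*2)
print(s['ee_pos'],s['width'],s['joint_positions'])
p,d,c=grab('wrist'); cv2.imwrite('pics/w2.png',p[...,::-1])
X,p=cloud('wrist'); 
m=(X[...,2]>.14)&(X[...,2]<.17)&(p.max(-1)<70); m[230:]=0
v,u=np.nonzero(m); print(len(u),u.min(),u.max(),v.min(),v.max())
T=X[m]; print(cv2.minAreaRect((T[:,:2]*1000).astype(np.float32)),T.mean(0))
```

```text
[-0.0025  0.0001  0.0006] roll 0.003
[-0.0024  0.0001  0.0846] roll 0.003
[ 0.49280006 -0.26279126  0.20055499] 0.05192286103852234 [-0.29516367  0.24632108  0.82567963  1.70752433 -0.18814494  1.27075431
  0.3441547 ]
1719 36 325 137 229
((400.80694580078125, -208.91062927246094), (32.2064208984375, 228.36056518554688), 63.6108283996582) [ 0.38338028 -0.19499743  0.15261553]
```

View pics/w2.png

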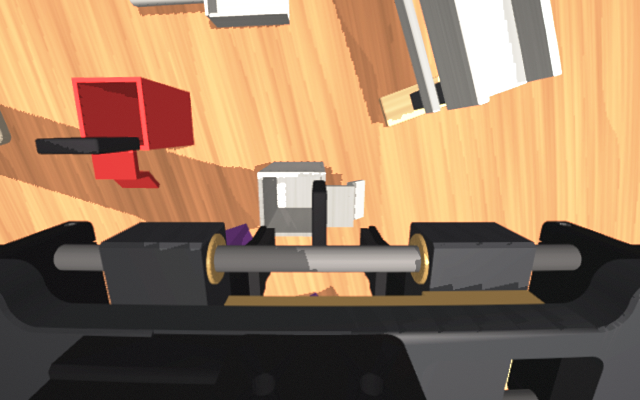

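The wrist view shows the tab at columns 312–328, midway between the fingertips (about 262 and 375), with the hook on the right. I'll descend and grip.

>>> {"fn": "move_arm", "kwargs": {
  "series": [
    [-0.002, 0, 0.02, 0],
    [-0.002, 0, 0.04, 0],
    [-0.002, 0, 0.06, 0],
    [-0.002, 0, 0.075, 0],
    [-0.002, 0, 0.084, 0],
    [-0.002, 0, 0.084, 0],
    [-0.002, 0, 0.084, 0]
  ]
}}

```text
time: 3.6
ee_pos: [0.4931, -0.2642, 0.1172]
eef_rot: [0.782, 0.623, 0.0, 0.0]
ft_force: [0.1, -0.7, -0.2]
width: 0.0522
```

>>> {"fn": "move_arm", "kwargs": {
  "series": [
    [0, 0, 0, 0],
    [0, 0, 0, 0],
    [0, 0, 0, 0],
    [0, 0, 0, 0],
    [0, 0, 0, 0],
    [0, 0, 0, 0],
    [0, 0, 0, 0],
    [0, 0, 0, 0]
  ],
  "claw": -1,
  "newtons": 30
}}

```text
time: 4.4
ee_pos: [0.4925, -0.2641, 0.1163]
eef_rot: [0.782, 0.623, -0.0, -0.0]
ft_force: [-0.1, -0.2, -1.7]
width: 0.012
```

Run:
```python
from h import *
# hook pt in holder minus tab: +17 in x. target: hook at lip pt, tool y yaw 7.05
y=np.radians(7.05); ax=np.array([np.cos(y),np.sin(y),0])
lip=np.array([.6029,-.056,.165])
s=read_state(); dz=s['ee_pos'][2]-.100   # tcp above hook point (holder on counter)
seat=lip-ax*.017; seat[2]+=dz
hi=seat+[0,0,.075]
pre=hi-ax*.09
s=rel([s['ee_pos']+[0,0,.16],pre,hi,seat],[-13.2,7.05,7.05,7.05]); print(s['ee_pos'],s['width'],s['ft_force'],pre,hi,seat)
```

```text
[ 0.0e+00 -1.0e-04 -1.6e-01] roll 0.0043
[ 0.1909 -0.0396 -0.14  ] roll -0.3491
[ 0.2217  0.0449 -0.14  ] roll -0.3491
[ 0.2217  0.045  -0.065 ] roll -0.3491
[ 0.49247442 -0.26405693  0.11626288] 0.012038591688899687 [-0.12623565 -0.16792292 -1.73279457] [ 0.49670898 -0.06913269  0.25626288] [ 0.58602853 -0.0580865   0.25626288] [ 0.58602853 -0.0580865   0.18126288]
```

Gripped: the opening is 12 mm, which matches the tab. Lift straight up, then swing to stand in front of the lip.

>>> {"fn": "move_arm", "kwargs": {
  "series": [
    [0, 0, -0.01, 0],
    [0, 0, -0.03, 0],
    [0, 0, -0.055, 0],
    [0, 0, -0.08, 0],
    [0, 0, -0.105, 0],
    [0, 0, -0.125, 0],
    [0, 0, -0.14, 0],
    [0.02, -0.004, -0.14, -0.04],
    [0.045, -0.01, -0.14, -0.09],
    [0.07, -0.016, -0.14, -0.14],
    [0.095, -0.021, -0.14, -0.19],
    [0.12, -0.026, -0.14, -0.24],
    [0.145, -0.03, -0.14, -0.29],
    [0.165, -0.034, -0.14, -0.32],
    [0.18, -0.037, -0.14, -0.34],
    [0.187, -0.039, -0.14, -0.349],
    [0.191, -0.04, -0.14, -0.349],
    [0.191, -0.04, -0.14, -0.349],
    [0.191, -0.04, -0.14, -0.349]
  ]
}}

```text
time: 6.3
ee_pos: [0.4964, -0.07, 0.2565]
eef_rot: [0.663, 0.749, -0.0, 0.0]
ft_force: [-1.0, 0.2, -2.5]
width: 0.0119
```

Run:
```python
from h import *
s=read_state(); print(s['ee_pos'],s['eef_rot'],s['ft_force'],s['width'],s['joint_positions'])
R=Ro.from_quat(s['eef_rot']).as_matrix(); print('yaw',np.degrees(np.arctan2(R[1,1],R[0,1])))
for n in ['scene','top','wrist']:
    p,d,c=grab(n); cv2.imwrite(f'pics/{n}3.png',p[...,::-1])
X,p=cloud('scene'); cv2.imwrite('pics/scene3c.png',cv2.resize(p[80:280,220:440],None,fx=3,fy=3)[...,::-1])
```

```text
[ 0.49643384 -0.07003512  0.25651498] [ 6.62949690e-01  7.48663938e-01 -1.15164525e-04  4.89512971e-05] [-1.00578936  0.23123808 -2.50230804] 0.011940719559798215 [-0.58366623  0.0190555   0.6495103   1.75822012 -0.01151762  1.36827314
  0.18936671]
yaw 6.949552881339468
```

View pics/scene3c.png

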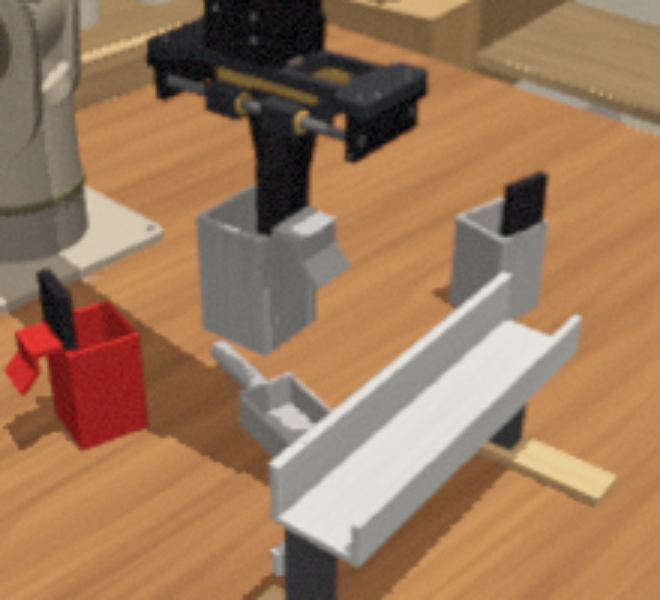

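View pics/wrist3.png

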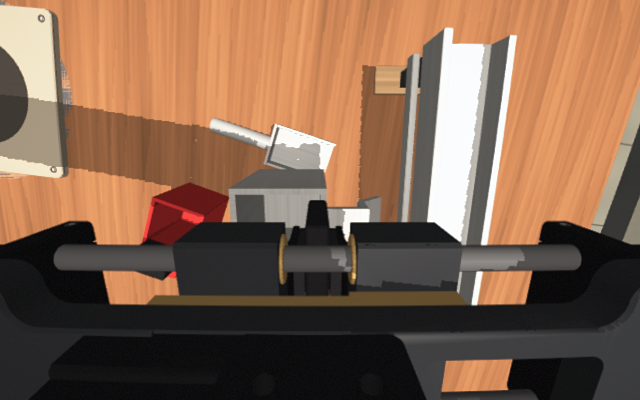

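View pics/top3.png

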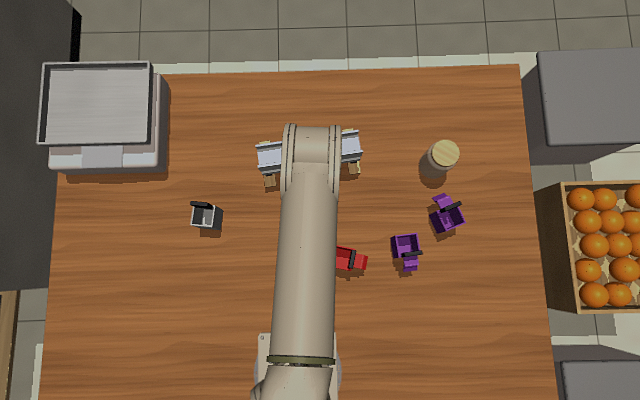

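The holder hangs upright from the gripper with its hook facing the rail. Before crossing, I'll compare hook and lip positions within the same camera.

Run:
```python
from h import *
c,s_=np.cos(np.radians(7.0)),np.sin(np.radians(7.0))
def ab(S): return S[:,0]*c+S[:,1]*s_, -S[:,0]*s_+S[:,1]*c
s=read_state(); print('tcp a,b',ab(s['ee_pos'][None]))
for n,box in {'scene':(280,345,145,205),'wrist':(210,390,160,240)}.items():
    X,p=cloud(n); u0,u1,v0,v1=box; S=X[v0:v1,u0:u1].reshape(-1,3); P=p[v0:v1,u0:u1].reshape(-1,3)
    a,b=ab(S); m=(S[:,2]>.15)&(S[:,2]<.25)&(P.max(1)>90)&(a<.59)&(a>.4)
    print(n,'cup+hook',cv2.minAreaRect(np.c_[a[m],b[m]].astype(np.float32)*1000),'a',np.percentile(a[m],[1,99]),'b',np.percentile(b[m],[1,99]),'z',np.percentile(S[m,2],[1,99]),m.sum())
    h=m&(a>.525); 
    if h.sum(): print(' hook',np.percentile(a[h],[1,99]),np.percentile(b[h],[1,99]),np.percentile(S[h,2],[1,50,99]))
for n,box in {'scene':(290,430,160,280),'wrist':(390,530,20,220)}.items():
    X,p=cloud(n); u0,u1,v0,v1=box; S=X[v0:v1,u0:u1].reshape(-1,3)
    a,b=ab(S); m=(S[:,2]>.155)&(S[:,2]<.175)&(a>.57)&(a<.63)
    print(n,'lip a',np.percentile(a[m],[1,50,99]),'b',b[m].min(),b[m].max(),'z',np.percentile(S[m,2],[50,99]), np.degrees(np.arctan(-np.polyfit(b[m],a[m],1)[0])))
    m=(S[:,2]>.163)&m; print(np.percentile(a[m],[1,50,99]))
```

```text
tcp a,b (array([0.48427344]), array([-0.1298131]))
scene cup+hook ((479.7272644042969, -131.9166259765625), (108.79151153564453, 66.83338165283203), 0.6924329400062561) a [0.42765975 0.53046256] b [-0.16434203 -0.10209339] z [0.15118494 0.2473685 ] 1732
 hook [0.5250757  0.53349465] [-0.15151483 -0.11111387] [0.21087233 0.21549312 0.22180271]
wrist cup+hook ((479.3504638671875, -128.97442626953125), (60.921180725097656, 106.4297866821289), 89.77631378173828) a [0.42702195 0.5309644 ] b [-0.13161989 -0.09857186] z [0.15081513 0.24732032] 3138
 hook [0.52521651 0.53223482] [-0.12925248 -0.11073753] [0.20965542 0.21596545 0.21974919]
scene lip a [0.58946389 0.59622249 0.59839246] b -0.2803351112074658 0.02217550594033718 z [0.16385385 0.16632122] 0.046945741940053264
[0.58945023 0.59437436 0.59815153]
wrist lip a [0.58799882 0.59056004 0.59640276] b -0.14549264761082295 0.020991405420802828 z [0.16424066 0.16630318] 0.19124160612216892
[0.58825967 0.59204808 0.5964532 ]
```

Both cameras agree. The lip centre is about 91 mm ahead of the hook point, the descent is 75 mm, and the lateral error is within 2 mm. I'll cross the lip with a 3 mm bias toward the wall side, then lower.

>>> {"fn": "move_arm", "kwargs": {
  "series": [
    [0, 0.01, 0, 0],
    [0, 0.03, 0, 0],
    [0, 0.05, 0, 0],
    [0, 0.07, 0, 0],
    [0, 0.085, 0, 0],
    [0, 0.093, 0, 0],
    [0, 0.093, 0, 0],
    [0, 0.093, 0.01, 0],
    [0, 0.093, 0.025, 0],
    [0, 0.093, 0.035, 0],
    [0, 0.093, 0.042, 0],
    [0, 0.093, 0.045, 0],
    [0, 0.093, 0.045, 0]
  ]
}}

```text
time: 7.75
ee_pos: [0.5886, -0.0576, 0.2112]
eef_rot: [0.662, 0.749, -0.0, -0.0]
ft_force: [-0.1, -0.1, -2.2]
width: 0.0118
```

Run:
```python
from h import *
s=read_state(); print(s['ee_pos'],s['ft_force'],s['width'])
for n in ['scene','wrist']: p,d,c_=grab(n)
X,p=cloud('scene'); X2,p2=cloud('wrist')
cv2.imwrite('pics/s4.png',np.hstack([cv2.resize(p[100:260,290:430],(420,480)),cv2.resize(p2[100:260,200:440],(380,480))])[...,::-1])
```

```text
[ 0.588597   -0.0575856   0.21119259] [-0.11290536 -0.1109863  -2.22088975] 0.011807209159643537
```

View pics/s4.png

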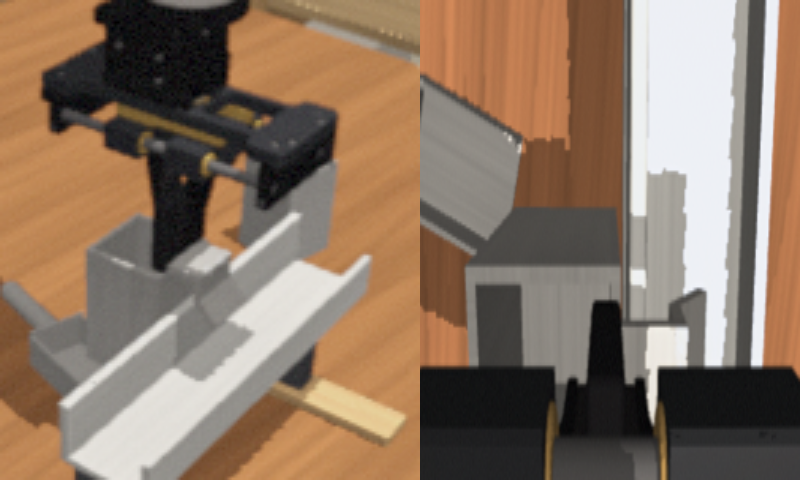

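The leg and toe are behind the lip and the rear wall is in front of it, with no contact force. Lowering slowly for the last 30 mm.

>>> {"fn": "move_arm", "kwargs": {
  "series": [
    [0, 0, 0.008, 0],
    [0, 0, 0.016, 0],
    [0, 0, 0.022, 0],
    [0, 0, 0.026, 0],
    [0, 0, 0.028, 0],
    [0, 0, 0.028, 0]
  ]
}}

```text
time: 8.45
ee_pos: [0.5887, -0.0576, 0.1832]
eef_rot: [0.662, 0.749, -0.0, -0.0]
ft_force: [1.0, 0.7, -2.2]
width: 0.0118
```

>>> {"fn": "move_arm", "kwargs": {
  "series": [
    [0, 0, 0.001, 0],
    [0, 0, 0.002, 0],
    [0, 0, 0.002, 0],
    [0, 0, 0.002, 0]
  ]
}}

```text
time: 8.85
ee_pos: [0.5888, -0.0576, 0.1816]
eef_rot: [0.662, 0.749, 0.0, 0.0]
ft_force: [0.1, -0.0, -2.4]
width: 0.0114
```

>>> {"fn": "move_arm", "kwargs": {
  "series": [
    [0, 0, 0.001, 0],
    [0, 0, 0.001, 0],
    [0, 0, 0.001, 0]
  ]
}}

```text
time: 9.15
ee_pos: [0.5889, -0.0577, 0.181]
eef_rot: [0.662, 0.749, 0.0, 0.0]
ft_force: [-2.9, 0.1, 5.5]
width: 0.0121
```

>>> {"fn": "move_arm", "kwargs": {
  "series": [
    [0, 0, 0.001, 0],
    [0, 0, 0.001, 0],
    [0, 0, 0.001, 0]
  ]
}}

```text
time: 9.45
ee_pos: [0.589, -0.0577, 0.181]
eef_rot: [0.662, 0.749, 0.001, 0.0]
ft_force: [-7.6, 1.0, 13.4]
width: 0.0118
```

Contact came at TCP z = 0.181, exactly the predicted seat height. I'll relieve the load, close the small wall gap, and check before release.

>>> {"fn": "move_arm", "kwargs": {
  "series": [
    [0, 0, -0.0015, 0],
    [0, 0, -0.0015, 0],
    [0, 0.001, -0.0015, 0],
    [0, 0.002, -0.0015, 0],
    [0, 0.002, -0.0015, 0]
  ]
}}

```text
time: 9.95
ee_pos: [0.5908, -0.0576, 0.1811]
eef_rot: [0.662, 0.749, -0.0, -0.0]
ft_force: [-3.1, -0.4, 4.2]
width: 0.0119
```

Run:
```python
from h import *
s=read_state(); print(s['ee_pos'],s['ft_force'],s['width'])
for n in ['scene','wrist']: p,d,c_=grab(n)
X,p=cloud('scene'); X2,p2=cloud('wrist')
cv2.imwrite('pics/s5.png',np.hstack([cv2.resize(p[100:260,290:430],(420,480)),cv2.resize(p2[100:260,200:440],(380,480))])[...,::-1])
```

```text
[ 0.59079628 -0.05755375  0.18106101] [-3.08471781 -0.35063673  4.18875498] 0.011949486786838963
```

View pics/s5.png

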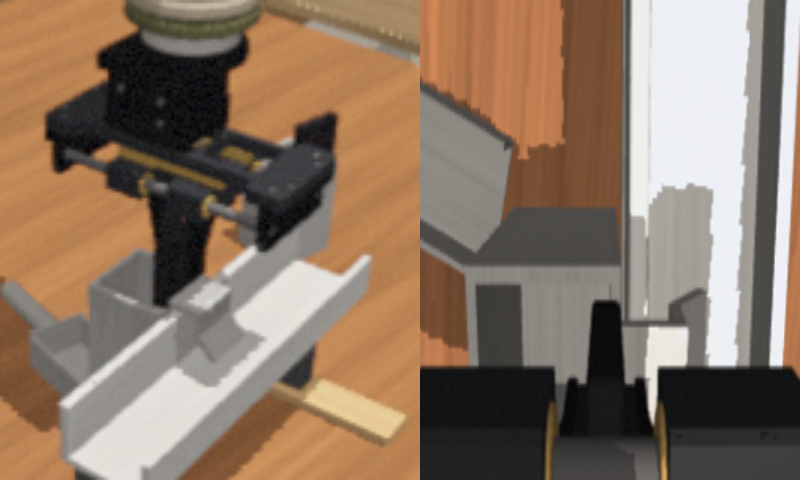

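The bridge now sits on the lip, with light contact (4 N). Release and rise.

>>> {"fn": "move_arm", "kwargs": {
  "series": [
    [0, 0, 0, 0],
    [0, 0, 0, 0],
    [0, 0, 0, 0],
    [0, 0, 0, 0],
    [0, 0, 0, 0],
    [0, 0, 0, 0]
  ],
  "claw": -0.1
}}

```text
time: 10.65
ee_pos: [0.5908, -0.0574, 0.181]
eef_rot: [0.662, 0.749, 0.0, 0.0]
ft_force: [0.7, 0.7, 0.2]
width: 0.0387
```

>>> {"fn": "move_arm", "kwargs": {
  "series": [
    [0, 0, -0.01, 0],
    [0, 0, -0.03, 0],
    [0, 0, -0.055, 0],
    [0, 0, -0.08, 0],
    [0, 0, -0.11, 0],
    [0, -0.03, -0.14, 0],
    [0, -0.07, -0.15, 0],
    [0, -0.11, -0.15, 0],
    [0, -0.15, -0.15, 0],
    [0, -0.15, -0.15, 0],
    [0, -0.15, -0.15, 0]
  ]
}}

```text
time: 11.75
ee_pos: [0.4418, -0.0759, 0.3322]
eef_rot: [0.662, 0.749, 0.002, 0.0]
ft_force: [0.7, 1.3, 0.7]
width: 0.0389
```

Run:
```python
from h import *
s=read_state(); print(s['time'],s['ee_pos'],s['ft_force'],s['width'])
for n in ['scene','wrist','top']: p,d,c_=grab(n)
X,p=cloud('scene'); X2,p2=cloud('wrist')
cv2.imwrite('pics/s6.png',np.hstack([cv2.resize(p[120:280,290:430],(420,480)),cv2.resize(p2[0:240,260:450],(380,480))])[...,::-1])
c,s_=np.cos(np.radians(7.0)),np.sin(np.radians(7.0))
a=X[...,0]*c+X[...,1]*s_; b=-X[...,0]*s_+X[...,1]*c; z=X[...,2]
m=(a>.5)&(a<.62)&(b>-.17)&(b<-.09)&(z>.03)&(z<.3)
def st(n,m): print(n,m.sum(),'a',np.percentile(a[m],[1,99]).round(4),'b',np.percentile(b[m],[1,99]).round(4),'z',np.percentile(z[m],[1,99]).round(4))
dk=p.max(-1)<60
st('tab',m&(z>.18)&dk); T=X[m&(z>.18)&dk]
st('rim front',m&(a<.56)&(z>.155)&~dk); st('bridge',m&(a>.592)&(z>.166)&~dk)
Q=m&(a<.56)&(z>.15)&(z<.18)&~dk; f=np.polyfit(a[Q],z[Q],1); print('rim tilt',f)
```

```text
11.75 [ 0.44181676 -0.07593029  0.33219331] [0.69903408 1.29972937 0.74124489] 0.03888460142731741
tab 279 a [0.5744 0.5863] b [-0.1558 -0.1112] z [0.1803 0.2195]
rim front 140 a [0.5222 0.5593] b [-0.1634 -0.0988] z [0.1552 0.1646]
bridge 137 a [0.5926 0.6136] b [-0.1504 -0.1084] z [0.1661 0.1732]
rim tilt [-0.02127167  0.16969544]
```

View pics/s6.png

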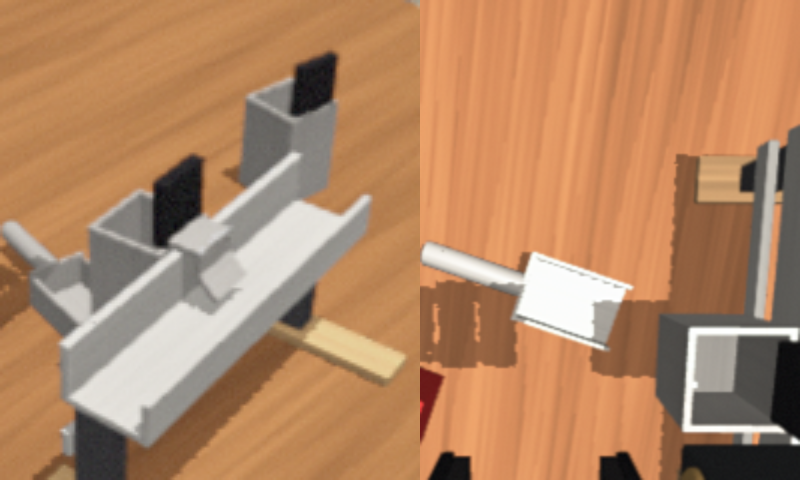

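The holder hangs upright. Its tab top is at 0.2195 m (0.219 expected), the bridge top at about 0.172, and it sits within about 2 mm of the rail's middle. The plain holder hasn't moved. Handing in.

```bash
python3 -c "
from h import *
print(r.close_job())"
```

```text
the job is handed in; nothing more can be done
None
```

The steel holder with the hook now hangs on the rail's lip, and the job is handed in; the last clock reading before that was about 12 s. I gripped it by its tab, carried it over the lip and lowered it until the hook met the lip. Contact came at TCP z = 0.181 m, as predicted, with a peak of about 13 N. I then eased the load, moved it 2 mm towards the lip and let go.

**Last checks, after the gripper had moved clear:**
- **Seating:** the tab top is at 0.2195 m, against 0.219 m for a fully seated hook, and the hook's toe is behind the lip.
- **Upright:** the rim is level to within about 1.2°.
- **Position:** the holder is within about 2 mm of the rail's middle.
- **Other items:** the plain holder is standing where it was, and I did not touch the purple and red look-alikes.

No check failed. The cameras disagreed by 1–3 mm on where the lip was, which is within the hook's clearance.

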